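Open the grow-light driver box

TASK

The grow light over the seedling bench is dead and its fuse needs checking. Lift the loose cover plate off the pins of the oblong driver box and set it down flat, grip bar up, in the empty metal tray: lower it all the way in before letting go, do not drop it. Leave the cover of the smaller, nearly square timer box where it is.

Things in the scene. Friction and masses are not known exactly. Their poses are not given: they have to be found in the camera images.
- driver_cover: The cover to take off: oblong grey plate 180 (x) x 100 (y) x 4 mm, 0.14 to 0.28 kg, lying on the rim of the driver box. Origin: centre of the plate's underside; z up. On its middle a black grip bar, 60 mm along x, 14 mm along y, rises 30 mm above the plate's top (34 mm above the origin). Two 14 mm holes, 72 mm either side of the centre along x, sit loosely over the box's pins; nothing else holds it.
- driver_box: Oblong grey driver box, 180 mm (x) by 100 mm (y), 55 mm high to its open rim, screwed to the bench. Origin: centre of its underside, z up. Two upright 8 mm steel pins, at x = -72 and +72 mm, y = 0, stand 18 mm above the rim, 14 mm above the top of the seated cover.
- tray: Empty shallow aluminium baking tray, 320 mm (x) by 230 mm (y) outside, walls 4 mm thick, rim 28 mm high, 0.7 kg, loose on the bench. Origin: centre of its underside, z up; its inner floor is 4 mm above the origin. The oblong cover fits in it at any yaw.
- timer_cover: Cover to be left alone: nearly square grey plate 110 (x) x 100 (y) x 4 mm, on the timer box of the same plan, 55 mm high. Origin: centre of the plate's underside; z up. On its middle a black grip bar, 60 mm along x, 14 mm along y, rises 30 mm above the plate's top (34 mm above the origin). Two pins on a diagonal stand 18 mm above the rim.
There are look-alikes about, which are no part of the job. What is shaped like the driver_box but purple is not meant.

How it is judged:
On the way, in this order (a step that is already met when the one before it is completed fails the run):
1. the oblong cover is held by the gripper, lifted clear of the pins of its box (contact force between the fingers and driver_cover above 0.3 N and z of driver_cover in the frame of driver_box above 0.08 m), for 0.1 s.
2. the cover, still held, has been lowered into the tray: its underside's centre within 26 mm of the tray's inner floor (contact force between the fingers and driver_cover above 0.3 N and z of driver_cover in the frame of tray below 0.03 m and x of driver_cover in the frame of tray between -0.11 and 0.11 m and y of driver_cover in the frame of tray between -0.066 and 0.066 m), for 0.1 s.
At the end, for the whole second after the job is handed in: The oblong cover lies still and flat on the floor of the tray (within 8 mm of it, tilt under 0.1 rad), grip bar up, centre within 110 mm (tray x) and 66 mm (tray y) of the tray's centre; the tray is level and still; the timer cover is within 15 mm of its start (x of driver_cover in the frame of tray between -0.11 and 0.11 m and y of driver_cover in the frame of tray between -0.066 and 0.066 m and z of driver_cover in the frame of tray between -0.002 and 0.012 m and angle between each of driver_cover, tray's own z axis and vertical below 0.1 rad and linear speed of each of driver_cover, tray below 0.02 m/s and distance of timer_cover from where it was at the start of the episode below 0.015 m); the robot touches nothing.
It fails at once if the timer box's cover is shifted by more than 15 mm (distance of timer_cover from where it was at the start of the episode above 0.015 m).
It also fails if it takes over 48 s, if anything falls off the work surface, if the arm or the gripper's body presses on something with over 40 N, if the wrist force passes 120 N, or if a joint passes its speed limit or range.

ROBOT

A 7-joint arm with a two-finger parallel gripper is mounted at the origin on the work surface. World frame = base frame: x ahead of the robot, y to its left, z up, the work surface at z = 0. Lengths are in m, angles in rad, forces in N, time in s.
With the tool pointing down it reaches from about 0.425 to 1.025 m from the base axis. Payload 9.4 kg.
Tool frame: the origin (TCP) lies where the fingers leave the gripper's body, on its centre line; the fingertips stand 73 mm ahead of it and the grasp point (between the pads) lies 54 mm ahead of it; z points along the fingers, y is the line along which they close (so a half turn about z gives the same grasp; the last joint's range is limited). The gripper opens to 85 mm and grips with 20 to 120 N. Pads are 22 mm wide; open, the fingers measure 114 mm over their backs; the gripper's body (76 mm by 85 mm) begins 54 mm behind the grasp point. The pads swing forward as they close: fully open they stand 13 mm farther back than shut.
Start: joints at [-1.22, 0.599, -0.003, 1.599, 0.002, 0.943, -0.08], TCP at [0.301, 0.66, 0.304] pointing down, gripper open.
Joint ranges: [-2.57, 2.57], [-0.35, 1.97], [-1.29, 1.29], [0.11, 2.56], [-1.05, 4.19], [0.11, 1.86], [-2.63, 2.63]. Speed limits (rad/s): [2.22, 2.22, 3.01, 3.01, 3.14, 3.14, 3.14].

INTERFACE

Orientations are given as a unit quaternion [w, x, y, z].
In Python, from cell import get_state, optics, ctrl gives the robot as it stands. The module is installed in compiled form; this text tells all that it offers.
- The arm moves only by the tool jog_arm, never from a script. Its argument "plan" is text: rows parted by semicolons, each of 5 numbers parted by spaces: the closure, from 0 (fully open) to 1 (shut), then the shift along the tool's x, y, z in mm, then the turn about the tool's z in units of 6 degrees (1.0 is 6 degrees). In form: fingers x y z turn; .... A call has 1 to 5 rows; each row is the pose to reach, as a shift and turn from the pose commanded when the call began, along the tool's axes at that moment; what a row does not reach only later rows make up. A row lasts 1/12 s, in which the tool goes at most 41.7 mm and 7.16 degrees, less where a joint would pass 70% of its speed; a pose out of reach is approached as far as the arm can. A call with a gripper value outside its range is refused whole. The fingers move at their own pace and stop on an object; "squeeze" is the grip in N (left out, the last holds). Time passes only in rows, so rows that repeat a pose let the fingers close. It gives the time, the measured TCP pose, the force, the opening and the grip force at its end, in the units of the state.
- get_state(): the state, without advancing time (a new reading comes with each control period).
- optics.grab_frame(name): name is "scene" or "side" or "wrist"; returns (picture, depth): 384x512x3 uint8, blue, green, red; 384x512 float32, m along the optical axis (not along the pixel's ray), 0 where there is no reading.
- optics.camera_model(name): a dict with "vfov" (degrees; the focal length in pixels is half the picture's height over the tangent of half this angle, whatever the lens; pixels are square), "cx", "cy" (the principal point, pixels), "T" (4x4, takes a point from camera to world coordinates). Camera axes: x right, y down, z forward; pixel columns grow to the right and rows downward; lengths in m; the calibration is good to about 2 mm. The wrist camera is an equidistant fisheye: a pixel r from the principal point sees the ray r / f radians off the axis. A picture is of the moment at which its call begins: read the wrist's pose just before it. camera_model takes no time and is no camera call; for the wrist camera it gives the pose at the moment of the call.
- ctrl.hand_in(): hands the job in; it is judged then, once.
The state is a dict: "time_s": time; "joints": joint angles; "joint_vel": joint speeds; "joint_torque": joint torques, N m; "tool_pos": TCP position; "eef_rot": TCP orientation; "force": force on the tool from outside, world axes, zero at the start; "wrist_torque": the same for the moment, N m; "width": finger opening in m; "gripper_force": force on a finger pad.
Only numpy, scipy, OpenCV 4.12 (cv2) and the standard library are available. Lean on these libraries where they do the work, as an engineer would, in place of code of your own. Each camera call takes 0.05 s, during which the arm holds its last target. There are 200 camera calls.

## Working session

There is one attempt and no reset: what is moved stays moved. The work goes in short steps, Python scripts to look and compute and a tool call to move; the robot and the scene stay as the last step left them, time stands still between calls to the robot, and variables do not carry over. Pictures are saved under pics/ and viewed, at most 10 in all, crops included, and the job is handed in when it is done.

Besides the shell and the picture viewer there is one more tool, called after "Emit:" as name(argument=value, ...) on one line, values as JSON. jog_arm: Moves the arm, as the interface text tells. Its arguments: {"type":"object","properties":{"plan":{"type":"string"},"squeeze":{"type":"number"}},"required":["plan"]}

```bash
mkdir -p pics; cat > h.py <<'E'
import numpy as np, cv2
from cell import get_state, optics, ctrl
def grab(n):
    m=optics.camera_model(n); p,d=optics.grab_frame(n); return m,p,d
def cloud(m,d):
    f=192/np.tan(np.radians(m["vfov"])/2); v,u=np.mgrid[0:384,0:512]
    P=np.stack([(u-m["cx"])/f*d,(v-m["cy"])/f*d,d,np.ones_like(d)],-1)@np.array(m["T"]).T
    P=P[...,:3]; P[d==0]=np.nan; return P
E
python3 - <<'E'
from h import *
s=get_state(); print(s["time_s"],s["tool_pos"],s["eef_rot"],s["width"])
ims=[]
for n in("scene","side"):
    m,p,d=grab(n); np.savez(n+".npz",p=p,d=d,T=m["T"],vfov=m["vfov"],cx=m["cx"],cy=m["cy"]); print(n,m["vfov"],m["cx"],m["cy"],np.array(m["T"]).round(3).tolist(),(d>0).mean())
    cv2.imwrite(f"pics/{n}0.png",p)
E
```

```text
0.0 [0.3006293  0.65932239 0.30298057] [-1.03728682e-04  2.12228995e-01  9.77219622e-01 -8.08329491e-04] 0.08530059460496137
scene 42.6534795247896 257.2205197677645 194.48893178383528 [[-0.021, 0.736, -0.677, 1.472], [1.0, 0.019, -0.01, 0.033], [0.006, -0.677, -0.736, 1.109], [0.0, 0.0, 0.0, 1.0]] 0.995819091796875
side 48.84729416072203 253.05454681508823 191.70759452405585 [[0.738, -0.407, 0.537, -0.051], [-0.674, -0.434, 0.597, -0.589], [-0.01, -0.803, -0.595, 0.648], [0.0, 0.0, 0.0, 1.0]] 0.99615478515625
```

View pics/scene0.png

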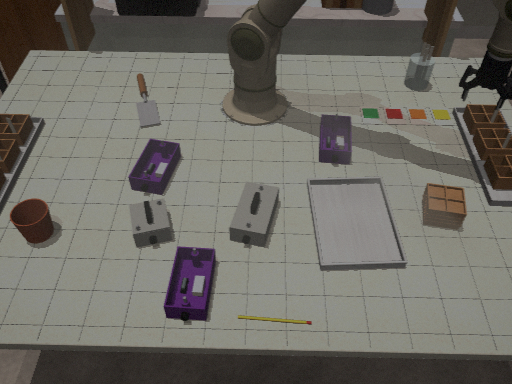

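View pics/side0.png

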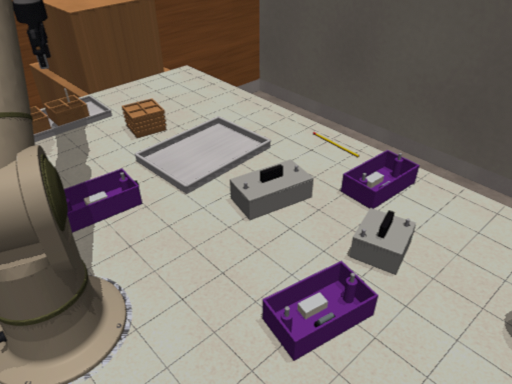

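The scene view shows the grey oblong box with its cover and bar at about (256,212). The nearly square timer box is at (150,220), the empty tray at (353,222), and three open purple look-alikes at (155,165), (190,283) and (335,138). The seedling trays at the left and right edges are not empty. In the side view the driver is at (272,188), the timer at (383,240) and the tray at (205,152). My choice is the grey oblong box at (256,212).

```bash
cat > m.py <<'E'
from h import *
L=lambda n:dict(np.load(n+".npz"))
def rect(Q):
    c,(w,h),a=cv2.minAreaRect((Q*1000).astype(np.float32)); 
    if w<h: w,h,a=h,w,a+90
    a=(a+90)%180-90
    return np.round([c[0],c[1],w,h,a],1)
def run():
  for n,roi,troi in(("scene",(222,175,290,250),(300,170,410,275)),("side",(222,155,320,220),(130,115,278,190))):
    m=L(n);P=cloud(m,m["d"]);hsv=cv2.cvtColor(m["p"],cv2.COLOR_BGR2HSV)
    def sub(r):
        M=np.zeros((384,512),bool);M[r[1]:r[3],r[0]:r[2]]=1;return M&np.isfinite(P[...,2])
    M=sub(roi);z=P[...,2]
    pl=M&(z>.05)&(z<.066); bar=M&(hsv[...,2]<60)&(z>.082)&(z<.1)
    print(n,"plate z",np.median(z[pl]).round(4),rect(P[pl][:,:2]),"bar",bar.sum(),rect(P[bar][:,:2]),np.median(z[bar]).round(4))
    T=sub(troi); rim=T&(z>.022)&(z<.034); print(" rim",rim.sum(),rect(P[rim][:,:2]), "floor z",np.median(z[T&(z>.001)&(z<.012)]))
if __name__=="__main__":
  run()
  m=L("scene"); cv2.imwrite("pics/crop1.png",cv2.resize(m["p"][165:275,200:420],None,fx=3.6,fy=3.6,interpolation=cv2.INTER_CUBIC))
E
python3 m.py
```

```text
scene plate z 0.0587 [550.9  14.  187.6 101.2 -12.5] bar 83 [553.5  13.4  59.   14.5 -10.8] 0.0882
 rim 895 [555.8 297.2 329.4 234.7   3.7] floor z 0.003780777505822286
side plate z 0.0582 [552.6  12.3 183.3 107.4 -13.2] bar 105 [549.   12.   56.6  15.3 -12.5] 0.087
 rim 893 [534.5 282.1 419.2 418.2  57.6] floor z 0.0034127761654993982
```

View pics/crop1.png

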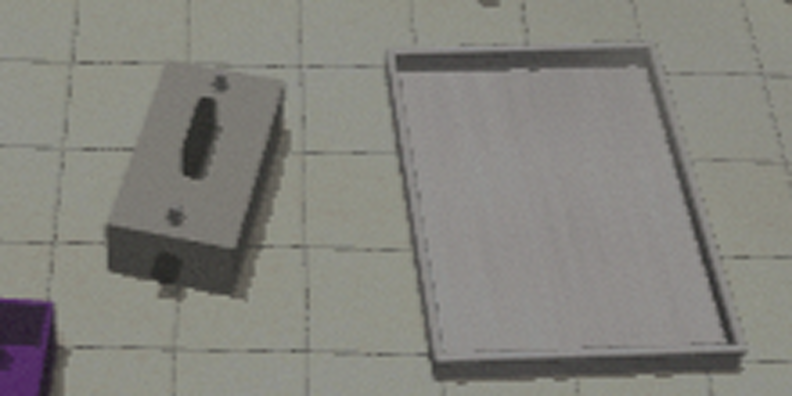

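The crop confirms the choice: a grey oblong plate with holes and pins at both ends and a black bar, with the empty tray beside it. The bar is at about (551, 13) mm with yaw about -12.2°, and the tray at (556, 297) with yaw about 3.7°. From the tool's heading I need a turn of about -2.05 units and a tool shift of about (-496, -484).

Emit:
jog_arm(plan="0 -28 -27 0 -0.5; 0 -57 -55 0 -1; 0 -86 -83 0 -1.5; 0 -115 -111 0 -2; 0 -144 -139 0 -2", squeeze=60)

```text
time_s: 0.52
tool_pos: [0.3744, 0.4715, 0.3035]
eef_rot: [-0.0, 0.107, 0.994, -0.0]
force: [0.7, 0.1, 0.2]
width: 0.0857
gripper_force: 0.0
```

```bash
cat > go.py <<'E'
import sys; from h import *
from scipy.spatial.transform import Rotation as R
def go(x,y,z,yaw):  # target TCP mm, tool-y heading deg
    s=get_state();q=s["eef_rot"];r=R.from_quat(np.roll(q,-1)).as_matrix()
    d=r.T@(np.array([x,y,z])-np.array(s["tool_pos"])*1000)
    h=np.degrees(np.arctan2(r[1,1],r[0,1])); t=-((yaw-h+90)%180-90)/6
    print("t",round(s["time_s"],2),"pos",np.round(np.array(s["tool_pos"])*1000,1),"head",h.round(2),"zax",r[:,2].round(3),"w",s["width"],"F",np.round(s["force"],1),"gf",s["gripper_force"],"j",np.round(s["joints"],2));print("shift",d.round(1),"turn",round(t,2))
if __name__=="__main__": go(*map(float,sys.argv[1:]))
E
python3 go.py 551 13 300 77.8
```

```text
t 0.52 pos [374.4 471.5 303.5] head 77.69 zax [-0.    -0.001 -1.   ] w 0.08565321649647875 F [0.7 0.1 0.2] gf 0.0 j [-0.95  0.45 -0.07  1.89  0.04  0.8   0.32]
shift [-270.2 -410.3    3.8] turn -0.02
```

Emit:
jog_arm(plan="0 -22 -33 0 0; 0 -44 -67 0 0; 0 -66 -101 0 0; 0 -88 -135 0 0; 0 -110 -168 0 0")

```text
time_s: 0.93
tool_pos: [0.4453, 0.2835, 0.3038]
eef_rot: [-0.0, 0.109, 0.994, -0.0]
force: [1.3, 0.4, -0.6]
width: 0.0857
gripper_force: 0.0
```

Emit:
jog_arm(plan="0 -22 -33 0 0; 0 -44 -67 0 0; 0 -66 -101 0 0; 0 -88 -135 0 0; 0 -110 -168 0 0")

```text
time_s: 1.35
tool_pos: [0.5163, 0.0956, 0.3038]
eef_rot: [-0.0, 0.109, 0.994, -0.0]
force: [0.7, 0.7, 0.3]
width: 0.0853
gripper_force: 0.0
```

```bash
python3 go.py 551 13 200 77.8
```

```text
t 1.35 pos [516.3  95.6 303.8] head 77.48 zax [-0. -0. -1.] w 0.08532017224160184 F [0.7 0.7 0.3] gf 0.0 j [-0.27  0.36 -0.03  2.05  0.01  0.73  1.05]
shift [-51.8 -73.1 103.8] turn -0.05
```

Emit:
jog_arm(plan="0 -18 -25 20 0; 0 -35 -48 45 0; 0 -50 -66 75 0; 0 -50 -66 104 0; 0 -50 -66 104 0")

```text
time_s: 1.77
tool_pos: [0.5489, 0.0207, 0.1953]
eef_rot: [-0.004, 0.11, 0.994, -0.001]
force: [-0.9, 0.7, 1.1]
width: 0.0854
gripper_force: 0.0
```

```bash
cat > wr.py <<'E'
from h import *
import sys
m,p,d=grab("wrist"); np.savez("wrist.npz",p=p,d=d,T=m["T"],vfov=m["vfov"],cx=m["cx"],cy=m["cy"]); cv2.imwrite(sys.argv[1],p)
print(m["vfov"],m["cx"],m["cy"])
f=192/np.tan(np.radians(m["vfov"])/2);v,u=np.mgrid[0:384,0:512].astype(float);x=u-m["cx"];y=v-m["cy"];r=np.hypot(x,y)+1e-9;th=r/f
k=np.tan(th)*d/r
P=np.stack([x*k,y*k,d,np.ones_like(d)],-1)@np.array(m["T"]).T
P=P[...,:3];z=P[...,2];ok=(d>0)&(th<1.2)
from m import rect
near=ok&(np.hypot(P[...,0]-.55,P[...,1]-.013)<.13)
bar=near&(z>.082)&(z<.1)&(p.max(2)<70)
bar=bar&(np.hypot(P[...,0]-.55,P[...,1]-.013)<.05)
print("bar",bar.sum(),rect(P[bar][:,:2]),np.median(z[bar]))
pl=near&(z>.054)&(z<.066); print("plate",rect(P[pl][:,:2]),np.median(z[pl]))
E
python3 go.py 551 13 136 77.8; python3 wr.py pics/w1.png
```

```text
t 1.77 pos [548.9  20.7 195.3] head 77.34 zax [-0.007 -0.001 -1.   ] w 0.08536638661616935 F [-0.9  0.7  1.1] gf 0.0 j [-0.13  0.54 -0.02  2.09  0.02  0.51  1.19]
shift [-4.1 -6.9 59.3] turn -0.08
65.70646984690485 258.2589006839546 191.828420501524
bar 1871 [550.7  15.9  59.6  14.  -12.5] 0.0891423414384521
plate [551.5  15.5 181.3 101.3 -12.8] 0.05930071199789744
```

View pics/w1.png

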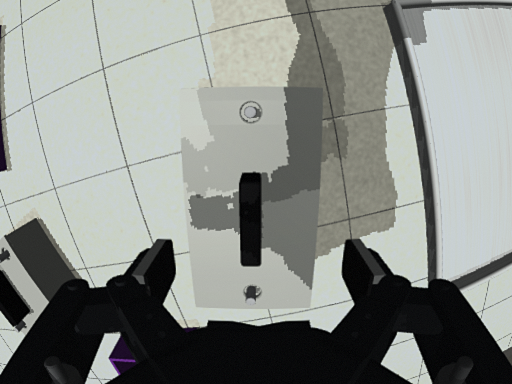

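The wrist view shows the oblong plate with its bar at (250,218), pins at (250,112) and (252,292), and both fingers straddling it. The bar is at (550.7, 15) mm with yaw -12.5°.

```bash
python3 go.py 551 14.5 136 77.5
```

```text
t 1.82 pos [549.3  22.  197.6] head 77.43 zax [-0.006 -0.001 -1.   ] w 0.08560756004314406 F [ 0.5  0.4 -0.4] gf 0.0 j [-0.13  0.54 -0.02  2.09  0.02  0.51  1.19]
shift [-3.7 -6.8 61.6] turn -0.01
```

Emit:
jog_arm(plan="0 -3 -7 15 0; 0 -3 -7 35 0; 0 -3 -7 50 0; 0 -3 -7 50 0; 0 -3 -7 50 0")

```text
time_s: 2.23
tool_pos: [0.5522, 0.0161, 0.151]
eef_rot: [-0.0, 0.108, 0.994, 0.0]
force: [0.5, -0.2, 0.8]
width: 0.0854
gripper_force: 0.0
```

```bash
python3 go.py 551 14.5 136 77.5; python3 wr.py pics/w2.png;python3 go.py 551 14.5 136 77.5
```

```text
t 2.23 pos [552.2  16.1 151. ] head 77.57 zax [-0.  0. -1.] w 0.08541624495138213 F [ 0.5 -0.2  0.8] gf 0.0 j [-0.12  0.62 -0.02  2.12  0.03  0.41  1.19]
shift [ 0.8 -1.8 15. ] turn 0.01
65.70646984690485 258.2589006839546 191.828420501524
bar 3350 [550.8  15.7  92.7  58.6 -79.7] 0.08930295158121097
plate [548.6  16.1 174.8 100.8 -12.5] 0.05933170857024925
t 2.28 pos [552.5  15.9 151.4] head 77.56 zax [ 0.001  0.    -1.   ] w 0.08525844831415373 F [-0.6  0.4 -0. ] gf 0.0 j [-0.12  0.62 -0.02  2.12  0.03  0.41  1.19]
shift [ 1.1 -1.7 15.4] turn 0.01
```

Emit:
jog_arm(plan="0 1 -1 8 0; 0 1 -1 15 0; 0 1 -1 15 0; 0.4 1 -1 15 0; 0.6 1 -1 15 0", squeeze=60)

```text
time_s: 2.7
tool_pos: [0.5509, 0.0143, 0.135]
eef_rot: [-0.0, 0.109, 0.994, -0.0]
force: [0.5, 0.5, -0.5]
width: 0.0638
gripper_force: 0.0
```

Emit:
jog_arm(plan="1 0 0 0 0; 1 0 0 0 0; 1 0 0 0 0; 1 0 0 0 0; 1 0 0 0 0", squeeze=60)

```text
time_s: 3.12
tool_pos: [0.551, 0.0143, 0.1352]
eef_rot: [0.0, 0.109, 0.994, 0.0]
force: [0.1, -0.9, 3.7]
width: 0.013
gripper_force: 59.4
```

```bash
python3 go.py 551 14.5 136 77.5
```

```text
t 3.12 pos [551.   14.3 135.2] head 77.49 zax [ 0.  0. -1.] w 0.013048501962264276 F [ 0.1 -0.9  3.7] gf 59.357099533081055 j [-0.12  0.64 -0.02  2.13  0.03  0.37  1.19]
shift [ 0.1  0.2 -0.8] turn -0.0
```

Gripped at 13 mm opening and 59 N. Lifting straight up.

Emit:
jog_arm(plan="1 0 0 -4 0; 1 0 0 -12 0; 1 0 0 -24 0; 1 0 0 -40 0; 1 0 0 -58 0")

```text
time_s: 3.53
tool_pos: [0.5504, 0.0142, 0.1934]
eef_rot: [-0.001, 0.109, 0.994, -0.0]
force: [-0.1, 0.4, -2.5]
width: 0.0131
gripper_force: 58.7
```

Emit:
jog_arm(plan="1 0 0 -15 0; 1 0 0 -22 0; 1 0 0 -22 0; 1 0 0 -22 0")

```text
time_s: 3.87
tool_pos: [0.5508, 0.0143, 0.215]
eef_rot: [0.0, 0.109, 0.994, 0.0]
force: [-0.2, -0.5, -2.6]
width: 0.0132
gripper_force: 58.7
```

```bash
python3 - <<'E'
from h import *
m,p,d=grab("scene"); np.savez("scene.npz",p=p,d=d,T=m["T"],vfov=m["vfov"],cx=m["cx"],cy=m["cy"])
cv2.imwrite("pics/s2.png",p)
m,p,d=grab("side"); cv2.imwrite("pics/sd2.png",p);np.savez("side.npz",p=p,d=d,T=m["T"],vfov=m["vfov"],cx=m["cx"],cy=m["cy"])
from m import run,rect
P=cloud(m,d);z=P[...,2]
M=(abs(P[...,0]-.551)<.13)&(abs(P[...,1]-.014)<.09)&(z>.11)&(z<.155)&(p.max(2)>75)
v=P[M]; c=np.linalg.lstsq(np.c_[v[:,:2]-[.551,.014],np.ones(len(v))],v[:,2],rcond=None)[0]; print("cover plane",len(v),c,rect(v[:,:2]))
E
python3 go.py 556 297 225 93.7
```

```text
cover plane 1465 [0.00110511 0.00296666 0.13749054] [551.2  12.9 182.2 105.4 -13.4]
t 3.97 pos [550.4  14.2 214.2] head 77.49 zax [-0.001 -0.    -1.   ] w 0.012932529613002685 F [-0.2 -0.3 -2.5] gf 58.66531491279602 j [-0.11  0.52 -0.02  2.08  0.02  0.55  1.2 ]
shift [ 55.8 277.2 -10.9] turn -2.7
```

View pics/sd2.png

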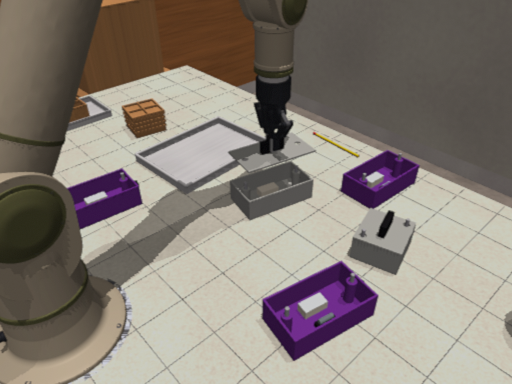

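The cover hangs level in the gripper, with the grey box open below it at (270,190) and the timer cover still at (383,238). Now carrying it over to the tray.

Emit:
jog_arm(plan="1 4 20 0 -0.4; 1 10 52 0 -1; 1 17 86 0 -1.6; 1 24 121 0 -2.2; 1 31 156 0 -2.7")

```text
time_s: 4.38
tool_pos: [0.5539, 0.1745, 0.2137]
eef_rot: [-0.001, -0.033, 0.999, -0.0]
force: [1.1, 0.5, -1.8]
width: 0.0135
gripper_force: 58.7
```

```bash
python3 go.py 556 297 215 93.7
```

```text
t 4.38 pos [553.9 174.5 213.7] head 93.84 zax [-0.002 -0.001 -1.   ] w 0.01347104577212986 F [ 1.1  0.5 -1.8] gf 58.71359825134277 j [-0.35  0.55 -0.08  2.01  0.08  0.59  1.16]
shift [-10.3 122.1  -1.4] turn 0.02
```

Emit:
jog_arm(plan="1 -3 33 0 0; 1 -6 66 0 0; 1 -9 95 0 0; 1 -10 115 0 0; 1 -10 118 0 0")

```text
time_s: 4.8
tool_pos: [0.5555, 0.297, 0.2135]
eef_rot: [-0.001, -0.035, 0.999, 0.001]
force: [0.2, 1.1, -2.3]
width: 0.0128
gripper_force: 58.8
```

Emit:
jog_arm(plan="1 0 0 20 0; 1 0 0 45 0; 1 0 0 65 0; 1 0 0 75 0; 1 0 0 75 0")

```text
time_s: 5.22
tool_pos: [0.5556, 0.2905, 0.1368]
eef_rot: [-0.002, -0.032, 0.999, -0.001]
force: [-0.3, 0.3, -2.4]
width: 0.0131
gripper_force: 58.8
```

```bash
python3 go.py 556 297 84 93.7; python3 - <<'E'
from h import *
m,p,d=grab("scene");P=cloud(m,d);z=P[...,2]
M=np.zeros(z.shape,bool);M[165:280,295:415]=1
from m import rect
r=M&(z>.022)&(z<.033); print("rim",rect(P[r][:,:2]))
c=M&(z>.05)&(z<.08)&(p.max(2)>75); v=P[c]; print("cover",rect(v[:,:2]),np.median(v[:,2]))
cv2.imwrite("pics/s3.png",cv2.resize(p[120:290,240:440],None,fx=3,fy=3))
E
```

```text
t 5.22 pos [555.6 290.5 136.8] head 93.68 zax [-0.004 -0.003 -1.   ] w 0.013075119299033213 F [-0.3  0.3 -2.4] gf 58.82022142410278 j [-0.53  0.7  -0.06  1.95  0.08  0.51  0.99]
shift [-1.1  6.6 52.8] turn -0.0
rim [557.3 297.4 328.2 235.5   3.8]
cover [556.  290.1 183.6 101.5   3.8] 0.06014380967855204
```

View pics/s3.png

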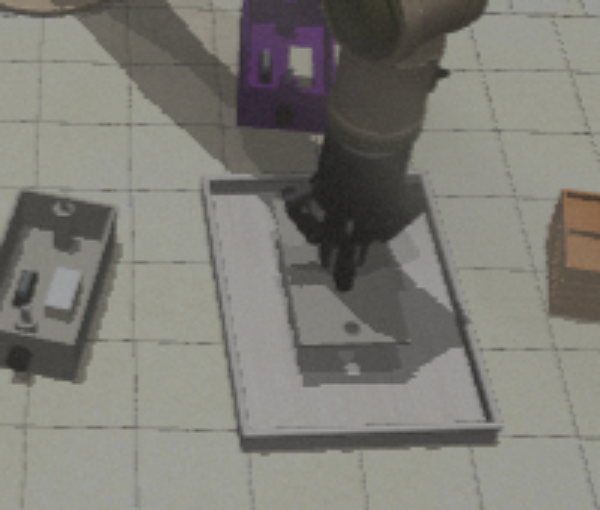

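The cover is level and centred over the tray, still about 50 mm above the floor, with the plate at (350,310) in the crop. Lowering it slowly.

Emit:
jog_arm(plan="1 -1 5 12 0; 1 -1 6 25 0; 1 -1 6 36 0; 1 -1 6 43 0; 1 -1 6 46 0")

```text
time_s: 5.68
tool_pos: [0.5569, 0.2974, 0.0923]
eef_rot: [-0.001, -0.032, 0.999, -0.001]
force: [0.7, -0.3, -1.7]
width: 0.0129
gripper_force: 58.9
```

Emit:
jog_arm(plan="1 0 0 1 0; 1 0 0 2 0; 1 0 0 3 0; 1 0 0 4 0; 1 0 0 4 0")

```text
time_s: 6.1
tool_pos: [0.5576, 0.2977, 0.0901]
eef_rot: [0.0, -0.032, 0.999, 0.0]
force: [0.1, 0.0, -1.9]
width: 0.013
gripper_force: 58.9
```

```bash
python3 go.py 556 297 84 93.7
```

```text
t 6.1 pos [557.6 297.7  90.1] head 93.68 zax [ 0.  0. -1.] w 0.012967059727314986 F [ 0.1  0.  -1.9] gf 58.86245548725128 j [-0.55  0.77 -0.05  1.95  0.08  0.42  0.98]
shift [ 1.6 -0.6  6.1] turn -0.0
```

Emit:
jog_arm(plan="1 0 0 1 0; 1 0 0 2 0; 1 0 0 3 0; 1 0 0 4 0; 1 0 0 4 0")

```text
time_s: 6.52
tool_pos: [0.5573, 0.2977, 0.0857]
eef_rot: [-0.0, -0.032, 0.999, -0.0]
force: [-0.4, 1.3, -2.8]
width: 0.013
gripper_force: 58.9
```

Emit:
jog_arm(plan="1 0 0 0.5 0; 1 0 0 1 0; 1 0 0 1.5 0; 1 0 0 1.5 0; 1 0 0 1.5 0")

```text
time_s: 6.93
tool_pos: [0.5574, 0.2977, 0.0844]
eef_rot: [0.0, -0.032, 0.999, -0.0]
force: [-0.1, -0.3, -2.4]
width: 0.0126
gripper_force: 58.9
```

Emit:
jog_arm(plan="1 0 0 0.5 0; 1 0 0 0.5 0; 1 0 0 1 0; 1 0 0 1 0; 1 0 0 1 0")

```text
time_s: 7.35
tool_pos: [0.5574, 0.2977, 0.0842]
eef_rot: [0.0, -0.032, 0.999, 0.0]
force: [-1.9, -1.2, 8.0]
width: 0.013
gripper_force: 60.4
```

The upward force of 8 N shows it is resting on the floor. Opening the fingers.

Emit:
jog_arm(plan="0.7 0 0 0 0; 0.4 0 0 0 0; 0 0 0 0 0; 0 0 0 0 0; 0 0 0 0 0")

```text
time_s: 7.77
tool_pos: [0.5574, 0.2977, 0.0833]
eef_rot: [0.0, -0.032, 0.999, -0.0]
force: [0.8, -0.4, -0.3]
width: 0.0728
gripper_force: 0.0
```

Emit:
jog_arm(plan="0 0 0 0 0; 0 0 0 -5 0; 0 0 0 -20 0; 0 0 0 -45 0; 0 0 0 -80 0")

```text
time_s: 8.18
tool_pos: [0.5563, 0.2972, 0.1624]
eef_rot: [-0.002, -0.032, 0.999, -0.001]
force: [0.6, -0.5, -0.7]
width: 0.0853
gripper_force: 0.0
```

Emit:
jog_arm(plan="0 0 0 -35 0; 0 0 0 -70 0; 0 0 0 -80 0; 0 0 0 -80 0; 0 0 0 -80 0")

```text
time_s: 8.6
tool_pos: [0.5574, 0.2977, 0.244]
eef_rot: [0.001, -0.032, 0.999, 0.0]
force: [0.1, -0.0, -0.7]
width: 0.0852
gripper_force: 0.0
```

```bash
python3 go.py 556 297 84 93.7; python3 - <<'E'
from h import *
from m import rect
m,p,d=grab("side");P=cloud(m,d);z=P[...,2]
m2,p2,d2=grab("scene");Q=cloud(m2,d2);y=Q[...,2]
M=(abs(Q[...,0]-.557)<.14)&(abs(Q[...,1]-.297)<.1)
print("cover z",np.median(y[M&(y>.006)&(y<.012)]),rect(Q[M&(y>.0065)&(y<.012)][:,:2]))
b=M&(y>.03)&(y<.045)&(p2.max(2)<70);print("bar",b.sum(),rect(Q[b][:,:2]),np.median(y[b]))
cv2.imwrite("pics/end.png",np.vstack([p[60:280,:500],p2[110:290,:500]]))
E
```

```text
t 8.6 pos [557.4 297.7 244. ] head 93.69 zax [ 0.001  0.001 -1.   ] w 0.085156123551558 F [ 0.1 -0.  -0.7] gf 0.0 j [-0.53  0.56 -0.07  1.87  0.06  0.71  1.  ]
shift [  1.6  -0.7 160. ] turn -0.0
cover z 0.007707876841479777 [557.2 297.1 278.3 199.2   0. ]
bar 95 [558.4 296.5  65.1  15.2   4.4] 0.03697080047453305
```

View pics/end.png

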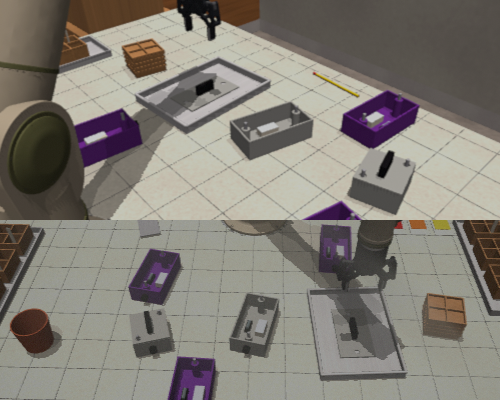

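The cover lies flat in the tray with its bar up, at (205,88) in the upper view and (353,330) in the lower. The gripper is clear and the timer cover is unmoved.

```bash
python3 -c "from cell import ctrl; print(ctrl.hand_in())"
```

```text
the job is handed in; nothing more can be done
None
```

I lifted the driver cover off its pins and lowered it into the tray, where it lies flat with the grip bar up; the timer cover was not touched, and I handed the job in at about 9 s (no verdict was shown).

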